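# Load dry prop tiles from the drying rack into the tipped carrier

## Robot

A 6-joint arm with a two-finger parallel gripper is mounted at the origin on the work surface. World frame = base frame: x ahead of the robot, y to its left, z up, the work surface at z = 0. Lengths are in m, angles in rad, forces in N, time in s.
With the tool pointing down it reaches from about 0.3 to 0.875 m from the base axis. Payload 6.4 kg.
Tool frame: the origin (TCP) lies at the centre of the arm's flange, where the gripper is bolted on; the fingertips stand 173 mm ahead of it and the grasp point (between the pads) lies 155 mm ahead of it (ctrl.pinch_z is the distance from the TCP to the grasp point, in m); z points along the fingers, y is the direction in which the jaws open and shut (so a half turn about z gives the same grasp; the last joint's range is limited). The gripper opens to 85 mm and grips with 20 to 120 N. Pads are 22 mm wide; open, the fingers measure 114 mm over their backs; the gripper's body (76 mm by 85 mm) begins 54 mm behind the grasp point. The pads swing forward as they close: fully open they stand 13 mm farther back than shut.
Start: joints at [-1.382, 0.181, 1.607, -0, 1.354, -0.206], TCP at [0.221, -0.531, 0.405] pointing down, gripper open.
Joint ranges: [-2.99, 2.99], [-0.89, 2.07], [0.3, 2.58], [-1.14, 4.28], [0, 2.63], [-3.12, 3.12]. Speed limits (rad/s): [2.57, 2.57, 3.01, 3.14, 3.14, 3.14].

## Interface

Orientations are given as a unit quaternion [w, x, y, z].
In Python, from bench import ctrl gives the robot as it stands.
- The arm moves only by the tool drive_tool, never from a script. Its argument "commands" is a list that holds one entry, the list of rows, each a list of 7 numbers: the shift along the tool's x, y, z in units of 50 mm (1.0 is 50 mm), then the turn, a rotation vector about the tool's x, y, z in units of 8 degrees (1.0 is 8 degrees), then the closure in counts, from 0 (fully open) to 255 (shut). A call has 1 to 10 rows; each row shifts and turns the commanded pose from where the row before left it, along the tool's axes as they then stand; what a row does not reach is not made up. A row lasts 1/10 s, in which the tool goes at most 50 mm and 8.59 degrees, less where a joint would pass 70% of its speed; a pose out of reach is approached as far as the arm can. A call is refused whole if a number of a shift passes 1 or a number of a turn 1, either way. A call with a gripper value outside its range is refused whole. The fingers move at their own pace and stop on an object; the grip force is fixed at half the most. Time passes only in rows, so rows that do not move let the fingers close. It gives the time, the measured TCP pose, the force and the opening at its end, in the units of the state.
- ctrl.get_obs(): the state, without advancing time (a new reading comes with each control period).
- ctrl.camera(name): name is "side" or "top" or "wrist"; returns a dict with "pixels" (400x640x3 uint8, red, green, blue), "depth" (400x640 float32, m along the optical axis (not along the pixel's ray), 0 where there is no reading), "intrinsics" (3x3 intrinsics, pixels), "R" (3x3) and "t" (3): a world point X has camera coordinates R X + t; the wrist camera has in their place "tool_from_camera" (4x4, takes a point from camera to tool coordinates, whose origin is the TCP and whose axes are the flange's). Camera axes: x right, y down, z forward; pixel columns grow to the right and rows downward; lengths in m; the calibration is good to about 2 mm. A picture is of the moment at which its call begins: read the wrist's pose just before it.
- ctrl.hand_in(): hands the job in, once; it reports no verdict.
The state is a dict: "time_s": time; "q": joint angles; "dq": joint speeds; "joint_efforts": joint torques, N m; "eef_pos": TCP position; "eef_rot": TCP orientation; "wrist_force": force on the tool from outside, world axes, zero at the start; "torque": the same for the moment, N m; "opening": opening from 0.0 (shut) to 1.0 (fully open).
Only numpy, scipy, OpenCV 4.12 (cv2) and the standard library are available. Lean on these libraries where they do the work, as an engineer would, in place of code of your own. Each camera call takes 0.05 s, during which the arm holds its last target. There are 200 camera calls.

## Task

Two of the tiles in the drying rack are dry and must go into the tipped carrier: slide the tall tile up out of the rack and down into the carrier's back slot, and the square tile into its front slot, each right down on the slot floor. Leave the two narrow half tiles standing in the rack and the tile already in the carrier's middle slot where they are, and do not push the paint tin, the cup or the sanding block about.

Things in the scene. Friction and masses are not known exactly. Their poses are not given: they have to be found in the camera images.
- tall_tile: terracotta-coloured rigid tile, 100 wide x 130 tall x 8 thick, the tallest in the rack, 0.08 to 0.19 kg, standing upright in a rack slot. Origin: middle of its lower edge, midway through the thickness; x through the thickness, y along the width, z up the tile, so the top edge is at z = 130 mm
- square_tile: the same but 100 wide x 100 tall x 8 thick, the only square tile in the rack. Same origin and axes; top edge at z = 100 mm
- half_tile_a: narrow half tile, 50 wide x 100 tall x 8 thick, same origin and axes; it stays in the rack. The four tiles in the rack are in any order
- half_tile_b: second narrow half tile, same size as half_tile_a; it stays in the rack
- rack: fixed drying rack of pale grooved timber, 190 (x) x 130 (y) x 50 high, left or right of the robot's centre line (carrier on the other side). Origin: centre of its underside. Four upright slots, open at the ends, run along y at x = -69, -23, 23, 69 mm; each 11 wide, from floor z = 15 to the timber's top z = 50 mm. All hold a tile
- carrier: fixed plywood stand, base 170 (x) x 136 (y) mm. Origin: on its underside, 75 mm in front (-x) of the base centre; its front (-x) is roughly towards the robot. It bears a cassette with three parallel slots 46 mm apart, tipped 25 degrees from vertical so that their mouths face up and to the front; cassette itself below 160 mm
- front_slot (a point): centre of the floor of the cassette's front (lowest, nearest) slot, ~41 mm above the bench. z: out of the slot, 25 degrees from vertical, leaning to the front; y: along its width; x: across the slots to the back. Groove between side rails: 12 wide (x), 106 between its ends (y), 60 deep (z), mouth rounded above z = 43; 82 clear between the rails. A seated tile's origin is here, its z along z
- back_slot (a point): the same for the cassette's back (highest, farthest) slot, 92 mm along x from the front slot, about 79 mm above the bench
- loaded_tile: a square tile, 100 x 100 x 8, already seated in the middle slot of the cassette, midway between the other two; same origin and axes as the other tiles; stays there
- paint_tin: bystander: closed steel paint tin, 96 diameter x 120 tall, on the bench between rack and carrier. Origin: centre of its underside
- cup: bystander: brown plastic cup, 70 diameter x 85 tall, with a stirring stick that leans out of it to 170 mm above the bench. Origin: centre of its underside; it stands between rack and carrier too
- sanding_block: bystander: black sanding block, 100 x 70 x 42 high, on the bench beyond. Origin: centre of its underside

How it is judged:
At the end, for the whole second after the job is handed in: Tall tile at rest in the back slot, square tile in the front slot: lower edge within 6 mm of the floor, within 7 mm across and 10 mm along the slot and 0.16 rad of its direction. Half tiles still standing in the rack (moved < 20 mm, tilt < 0.2 rad); middle tile moved < 15 mm (x of tall_tile in the frame of back_slot between -0.007 and 0.007 m and y of tall_tile in the frame of back_slot between -0.01 and 0.01 m and z of tall_tile in the frame of back_slot below 0.006 m and angle between the z axis of tall_tile and the z axis of back_slot, either way round below 0.16 rad and angle between the x axis of tall_tile and the x axis of back_slot, either way round below 0.16 rad and linear speed of each of tall_tile, square_tile below 0.02 m/s and x of square_tile in the frame of front_slot between -0.007 and 0.007 m and y of square_tile in the frame of front_slot between -0.01 and 0.01 m and z of square_tile in the frame of front_slot below 0.006 m and angle between the z axis of square_tile and the z axis of front_slot, either way round below 0.16 rad and angle between the x axis of square_tile and the x axis of front_slot, either way round below 0.16 rad and distance of each of half_tile_a, half_tile_b from where it was at the start of the episode below 0.02 m and angle between each of half_tile_a, half_tile_b's own z axis and vertical below 0.2 rad and distance of loaded_tile from where it was at the start of the episode below 0.015 m); the robot touches nothing.
It fails at once if a half tile moved more than 20 mm from its place in the rack (distance of any of half_tile_a, half_tile_b from where it was at the start of the episode above 0.02 m).
It fails at once if the tile already in the middle slot moved more than 15 mm (distance of loaded_tile from where it was at the start of the episode above 0.015 m).
It fails at once if the paint tin, cup or sanding block moved more than 25 mm (distance of any of paint_tin, cup, sanding_block from where it was at the start of the episode above 0.025 m).
It also fails if it takes over 64 s, if anything falls off the work surface, if the arm or the gripper's body presses on something with over 40 N, if the wrist force passes 120 N, or if a joint passes its speed limit or range.

## Working session

There is one attempt and no reset: what is moved stays moved. The work goes in short steps, Python scripts to look and compute and a tool call to move; the robot and the scene stay as the last step left them, time stands still between calls to the robot, and variables do not carry over. Pictures are saved under pics/ and viewed, about 8 in all and at most 12, crops included, and the job is handed in when it is done.

Besides the shell and the picture viewer there is one more tool, called after "Call:" as name(argument=value, ...) on one line, values as JSON. drive_tool: Moves the arm, as the interface text tells. Its arguments: {"type":"object","properties":{"commands":{"type":"array","items":{"type":"array","items":{"type":"array","items":{"type":"number"}}}}},"required":["commands"]}

```bash
ls; mkdir -p pics
python3 - <<'E'
from bench import ctrl
import cv2,numpy as np
print(ctrl.get_obs())
for n in("side","top"):
    c=ctrl.camera(n); cv2.imwrite(f"pics/{n}0.png",c["pixels"][:,:,::-1]); np.savez(f"pics/{n}0.npz",**{k:v for k,v in c.items()})
    print(n,c["intrinsics"],c["R"],c["t"], (c["depth"]>0).mean())
E
```

```text
pics
{'time_s': 0.0, 'q': array([-1.38229164e+00,  1.81529340e-01,  1.60800487e+00, -1.38081112e-05,
        1.35384360e+00, -2.06302436e-01]), 'dq': array([ 0.00031331, -0.00065376,  0.00136514,  0.0022825 ,  0.00016213,
       -0.00018108]), 'joint_efforts': array([ 1.23802161e-03, -4.44873405e+01, -3.51331615e+01, -3.19274577e-04,
        8.88602750e-03,  1.44870347e-05]), 'eef_pos': array([ 0.22112537, -0.53049824,  0.403792  ]), 'eef_rot': array([-8.92604475e-04,  9.80578423e-01,  1.96125365e-01,  1.20223772e-06]), 'wrist_force': array([ 0.02706083, -0.98759561,  0.06191767]), 'torque': array([ 0.0407405 , -0.02483872, -0.06208669]), 'opening': 1.000162635690546}
side [[361.01951644   0.         321.77737003]
 [  0.         361.01951644 192.80870507]
 [  0.           0.           1.        ]] [[ 0.99110599 -0.13191321 -0.01754488]
 [-0.08562996 -0.53126073 -0.84286983]
 [ 0.10186476  0.8368757  -0.53783141]] [-0.60477423  0.11746915  0.81318269] 0.99610546875
top [[445.14102635   0.         324.35226725]
 [  0.         445.14102635 196.69780982]
 [  0.           0.           1.        ]] [[-0.02489689 -0.99949192 -0.01990089]
 [-0.99643408  0.02641625 -0.08013308]
 [ 0.08061807  0.01783486 -0.99658549]] [-0.00215903  0.59615842  0.9005295 ] 0.99591796875
```

View pics/side0.png

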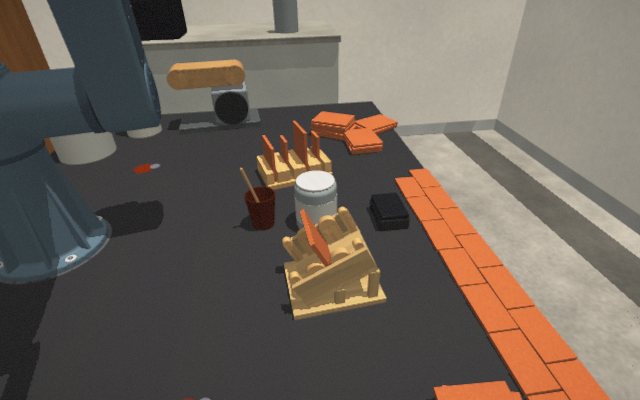

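View pics/top0.png

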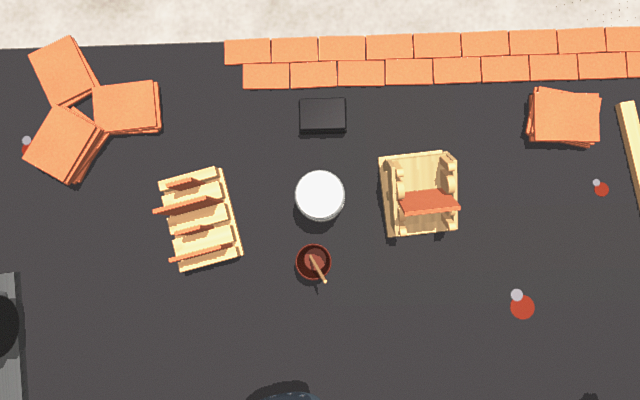

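Side: tall tile is third from the robot (col 300,row 140), square nearest the robot (268,155), halves between and behind. Carrier at (335,265), with the loaded tile at (315,237). Top: rack centred about (200,218), carrier (420,195), tin (320,195), cup (314,262).

```bash
cat > h.py <<'E'
import numpy as np,cv2
from scipy.spatial.transform import Rotation as Ro
def cloud(c,T=None):
    """HxWx3 world points"""
    d=np.asarray(c["depth"],float);K=c["intrinsics"];v,u=np.mgrid[:d.shape[0],:d.shape[1]]
    P=np.stack([(u-K[0,2])/K[0,0]*d,(v-K[1,2])/K[1,1]*d,d],-1)
    if T is not None: return P@T[:3,:3].T+T[:3,3]
    return (P-c["t"])@c["R"]
def terra(px):
    h=cv2.cvtColor(px,cv2.COLOR_RGB2HSV); return ((h[...,0]<13)&(h[...,1]>120)&(h[...,2]>60))
def toolT(o):
    T=np.eye(4);T[:3,:3]=Ro.from_quat(np.roll(o["eef_rot"],-1)).as_matrix();T[:3,3]=o["eef_pos"];return T
E
python3 - <<'E'
from h import *
for n in("top","side"):
    c=dict(np.load(f"pics/{n}0.npz"));W=cloud(c);m=terra(c["pixels"])&(W[...,2]>.06)&(W[...,2]<.2)
    k,l=cv2.connectedComponents(m.astype(np.uint8))
    for i in range(1,k):
        p=W[l==i]
        if len(p)<40 or p[:,0].mean()<.25 or abs(p[:,1].mean())>.5: continue
        zt=np.percentile(p[:,2],98);e=p[p[:,2]>zt-.008];ce=e.mean(0);u,s,vt=np.linalg.svd(e-ce,full_matrices=False)
        q=(e-ce)@vt[0];_,_,vp=np.linalg.svd(p-p.mean(0),full_matrices=False)
        print(n,i,len(p),"ztop",zt.round(4),"edge c",ce.round(4),"dir",vt[0].round(3),"mid",(ce+vt[0]*(q.max()+q.min())/2).round(4),"len",np.ptp(q).round(3),"normal",vp[2].round(3))
    if n=="top":
        z=W[...,2]
        for nm,lo,hi,xr,yr in(("rack top",.044,.056,(.3,.8),(.08,.5)),("tin",.11,.13,(.4,.7),(-.1,.12)),("cup",.08,.09,(.2,.6),(-.1,.15)),("carrierbase",.004,.03,(.3,.8),(-.5,-.1))):
            mm=(z>lo)&(z<hi)&(W[...,0]>xr[0])&(W[...,0]<xr[1])&(W[...,1]>yr[0])&(W[...,1]<yr[1])&~terra(c["pixels"])
            p=W[mm]; r=cv2.minAreaRect(p[:,:2].astype(np.float32)*1000); print(nm,len(p),np.round(r[0]),np.round(r[1]),round(r[2],1),"zmed",np.median(p[:,2]).round(4))
E
```

```text
top 36 176 ztop 0.1161 edge c [0.623  0.2517 0.1129] dir [-0.27   0.963 -0.018] mid [0.6219 0.2556 0.1128] len 0.05 normal [-0.96  -0.281  0.013]
top 38 1240 ztop 0.1522 edge c [ 0.5577 -0.2107  0.1492] dir [-0.085  0.996 -0.004] mid [ 0.5577 -0.2108  0.1492] len 0.099 normal [-0.888 -0.072 -0.454]
top 39 386 ztop 0.1461 edge c [0.5776 0.2412 0.1433] dir [-0.247  0.969 -0.002] mid [0.5772 0.2428 0.1433] len 0.099 normal [-0.967 -0.255  0.003]
top 44 105 ztop 0.1172 edge c [0.5334 0.2313 0.1142] dir [-0.303  0.953  0.018] mid [0.5318 0.2364 0.1143] len 0.045 normal [-0.95  -0.311  0.006]
top 48 110 ztop 0.1178 edge c [0.4875 0.2294 0.1149] dir [-0.203  0.979  0.014] mid [0.4887 0.2236 0.1148] len 0.098 normal [-0.969 -0.245  0.025]
top 49 288 ztop 0.0872 edge c [0.4649 0.0095 0.0845] dir [-0.142  0.99  -0.009] mid [0.4654 0.0062 0.0845] len 0.068 normal [ 0.043 -0.043 -0.998]
rack top 3806 [634. 323.] [448. 202.] 47.3 zmed 0.0503
tin 1845 [549.   5.] [ 91. 187.] 71.7 zmed 0.1201
cup 55 [513.  -5.] [ 69. 146.] 76.5 zmed 0.0842
carrierbase 1547 [ 550. -302.] [398. 500.] 89.4 zmed 0.0112
[... 187 characters left out ...]
 0.2523 0.113 ] dir [ 0.246 -0.969 -0.039] mid [0.624  0.2566 0.1132] len 0.048 normal [ 0.958  0.285 -0.028]
side 81 217 ztop 0.1157 edge c [0.4916 0.2199 0.1135] dir [ 0.25  -0.968 -0.008] mid [0.49   0.2258 0.1135] len 0.099 normal [ 0.963  0.267 -0.046]
side 82 136 ztop 0.1156 edge c [0.5345 0.2371 0.1131] dir [ 0.24  -0.97  -0.028] mid [0.5337 0.2401 0.1132] len 0.05 normal [ 0.952  0.303 -0.042]
side 83 125 ztop 0.0865 edge c [0.4703 0.0056 0.0839] dir [-0.148  0.989 -0.017] mid [0.4699 0.0078 0.0839] len 0.07 normal [ 0.113 -0.091 -0.989]
side 91 667 ztop 0.1511 edge c [ 0.5592 -0.2174  0.1489] dir [ 0.09  -0.996 -0.008] mid [ 0.5587 -0.2114  0.1489] len 0.1 normal [0.884 0.07  0.463]
```

```bash
cat >> h.py <<'E'
def fitloaded(W,m):
    """loaded tile: yaw from the back face, then origin by extents; W points, m mask"""
    p=W[m]; c,s=np.cos(np.radians(25)),np.sin(np.radians(25))
    _,_,v=np.linalg.svd(p-np.median(p,0),full_matrices=False); n=v[2]*np.sign(v[2][0]); psi=np.arctan2(n[1],n[0])
    R=slotR(psi); q=p@R; f=q[q[:,2]<np.percentile(q[:,2],99)-.012]
    a=np.median(f[:,0]); y=np.percentile(f[:,1],[.7,99.3]); z=np.percentile(q[:,2],99.5)
    o=R@[a-.004,y.mean(),z-.1]; return psi,np.degrees(np.arcsin(n[2])),o,np.ptp(y)
def slotR(psi):
    c,s=np.cos(np.radians(25)),np.sin(np.radians(25))
    return Ro.from_euler('z',psi).as_matrix()@np.array([[c,0,-s],[0,1,0],[s,0,c]])
def toolRdown(psi): # tool y along (cos,sin)
    return np.array([[-np.sin(psi),np.cos(psi),0],[np.cos(psi),np.sin(psi),0],[0,0,-1]]).T
def toolRslot(psi):
    S=slotR(psi); return np.array([S[:,1],S[:,0],-S[:,2]]).T
def go(o,R,g,pz=.155):
    """to put grasp point g with tool R: turn (8deg units, do first) then shift in units in the new axes"""
    T=toolT(o);rv=Ro.from_matrix(T[:3,:3].T@R).as_rotvec(degrees=True)/8
    tcp=g-R[:,2]*pz
    print("turn",rv.round(2),"then shift",(R.T@(tcp-T[:3,3])/.05).round(2),"| shift in present axes",(T[:3,:3].T@(tcp-T[:3,3])/.05).round(2),"tcp",tcp.round(3))
E
python3 - <<'E'
from h import *
from bench import ctrl
for n in("top","side"):
    c=dict(np.load(f"pics/{n}0.npz"));W=cloud(c);m=terra(c["pixels"])&(W[...,2]>.075)&(W[...,2]<.2)&(W[...,0]>.5)&(W[...,0]<.64)&(abs(W[...,1]+.21)<.07)
    m=cv2.erode(m.astype(np.uint8),np.ones((2,2)))>0
    print(n,m.sum(),fitloaded(W,m))
print(ctrl.pinch_z)
o=ctrl.get_obs()
go(o,toolRdown(.255),np.array([.577,.243,.26]))
E
```

```text
top 1043 (np.float64(0.07534560214017991), np.float64(27.118503620532824), array([ 0.59727455, -0.20671535,  0.06148251]), np.float64(0.09693765384961317))
side 547 (np.float64(0.07339328518005903), np.float64(27.11349788494), array([ 0.59947216, -0.21105233,  0.06008144]), np.float64(0.09247622137557765))
0.1547
turn [-1.000e-02 -1.000e-02 -1.025e+01] then shift [13.17 10.79 -0.22] | shift in present axes [ 12.52 -11.54  -0.2 ] tcp [0.577 0.243 0.415]
```

Call:
drive_tool(commands=[[[0, 0, 0, 0, 0, -1, 150], [0, 0, 0, 0, 0, -1, 150], [0, 0, 0, 0, 0, -1, 150], [0, 0, 0, 0, 0, -1, 150], [0, 0, 0, 0, 0, -1, 150], [0, 0, 0, 0, 0, -1, 150], [0, 0, 0, 0, 0, -1, 150], [0, 0, 0, 0, 0, -1, 150], [0, 0, 0, 0, 0, -1, 150], [0, 0, 0, 0, 0, -1, 150]]])

```text
time_s: 1.1
eef_pos: [0.2211, -0.5306, 0.4041]
eef_rot: [-0.0, 0.623, 0.782, 0.0]
wrist_force: [0.3, -1.1, 0.3]
opening: 0.408
```

Call:
drive_tool(commands=[[[0.7, 0.55, -0.1, 0, 0, 0, 150], [0.7, 0.55, 0, 0, 0, 0, 150], [0.7, 0.55, 0, 0, 0, 0, 150], [0.7, 0.55, 0, 0, 0, 0, 150], [0.7, 0.55, 0, 0, 0, 0, 150], [0.7, 0.55, 0, 0, 0, 0, 150], [0.7, 0.55, 0, 0, 0, 0, 150], [0.7, 0.55, 0, 0, 0, 0, 150], [0.7, 0.55, 0, 0, 0, 0, 150], [0.7, 0.55, 0, 0, 0, 0, 150]]])

```text
time_s: 2.1
eef_pos: [0.4133, -0.1273, 0.4096]
eef_rot: [0.0, 0.625, 0.78, 0.0]
wrist_force: [1.0, 0.1, 0.6]
opening: 0.417
```

Call:
drive_tool(commands=[[[0.7, 0.55, 0, 0, 0, 0, 150], [0.7, 0.55, 0, 0, 0, 0, 150], [0.7, 0.55, 0, 0, 0, 0, 150], [0.7, 0.55, 0, 0, 0, 0, 150], [0.7, 0.55, 0, 0, 0, 0, 150], [0.7, 0.55, 0, 0, 0, 0, 150], [0.7, 0.55, 0, 0, 0, 0, 150], [0.7, 0.55, 0, 0, 0, 0, 150], [0.4, 0.3, 0, 0, 0, 0, 150], [0, 0, 0, 0, 0, 0, 150]]])

```text
time_s: 3.1
eef_pos: [0.5772, 0.2178, 0.4087]
eef_rot: [-0.001, 0.624, 0.782, -0.0]
wrist_force: [-0.8, 0.1, -0.9]
opening: 0.409
```

```bash
cat > w.py <<'E'
import sys
from h import *
from bench import ctrl
def wrist(nm):
    o=ctrl.get_obs();c=ctrl.camera("wrist");T=toolT(o)@c["tool_from_camera"];W=cloud(c,T)
    cv2.imwrite(f"pics/{nm}.png",c["pixels"][:,:,::-1]);return o,c,W
E
python3 - <<'E'
from w import *
o,c,W=wrist("w1");print(c["tool_from_camera"].round(3))
m=terra(c["pixels"])&(W[...,2]>.1)&(W[...,2]<.16)&(W[...,1]>.1)
k,l=cv2.connectedComponents(m.astype(np.uint8))
for i in range(1,k):
    p=W[l==i]
    if len(p)<150: continue
    zt=np.percentile(p[:,2],97);e=p[p[:,2]>zt-.004];r=cv2.minAreaRect((e[:,:2]*1000).astype(np.float32))
    print(i,len(p),zt.round(4),np.round(r[0],1),np.round(r[1],1),round(r[2],1))
go(o,toolRdown(.255),np.array([.578,.243,.128]))
E
```

```text
[[ 0.001 -0.95  -0.314  0.081]
 [ 1.     0.001  0.001 -0.   ]
 [-0.    -0.314  0.95   0.031]
 [ 0.     0.     0.     1.   ]]
1 1525 0.116 [490.3 226. ] [ 8.8 98.4] 14.1
2 740 0.146 [579.9 245.2] [ 7.6 99.4] 14.0
3 667 0.116 [533.7 242. ] [ 7.9 47.7] 13.9
4 283 0.1155 [620.8 257.4] [ 5.9 48.5] 7.7
turn [-0.01 -0.01 -0.22] then shift [0.48 0.14 2.51] | shift in present axes [0.49 0.13 2.51] tcp [0.578 0.243 0.283]
```

View pics/w1.png

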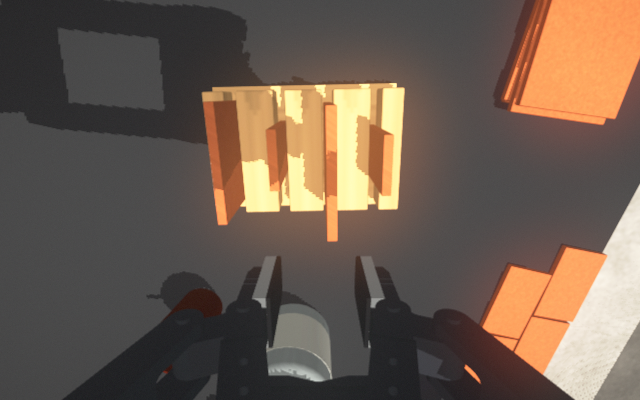

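The wrist view shows the four tiles edge-on: tall at (331,170), square at (220,160), and the halves at (277,155) and (388,160). Now I lower onto the tall one.

Run:
```python
from w import *
go(ctrl.get_obs(),toolRdown(.2445),np.array([.5797,.245,.129]))
```

```text
turn [-0.01  0.   -0.16] then shift [0.54 0.2  2.49] | shift in present axes [0.55 0.19 2.49] tcp [0.58  0.245 0.284]
```

Call:
drive_tool(commands=[[[0, 0, 0, 0, 0, -0.16, 150], [0.54, 0.2, 0, 0, 0, 0, 150], [0, 0, 0.4, 0, 0, 0, 150], [0, 0, 0.5, 0, 0, 0, 150], [0, 0, 0.5, 0, 0, 0, 150], [0, 0, 0.5, 0, 0, 0, 150], [0, 0, 0.4, 0, 0, 0, 150], [0, 0, 0.2, 0, 0, 0, 150], [0, 0, 0, 0, 0, 0, 150], [0, 0, 0, 0, 0, 0, 150]]])

```text
time_s: 4.15
eef_pos: [0.5805, 0.243, 0.2857]
eef_rot: [0.0, 0.617, 0.787, 0.0]
wrist_force: [0.7, -0.8, 0.7]
opening: 0.408
```

Call:
drive_tool(commands=[[[0, 0, 0, 0, 0, 0, 255], [0, 0, 0, 0, 0, 0, 255], [0, 0, 0, 0, 0, 0, 255], [0, 0, 0, 0, 0, 0, 255], [0, 0, 0, 0, 0, 0, 255], [0, 0, 0, 0, 0, 0, 255]]])

```text
time_s: 4.75
eef_pos: [0.5806, 0.2437, 0.2862]
eef_rot: [0.001, 0.616, 0.788, 0.001]
wrist_force: [-0.2, -0.5, 5.5]
opening: 0.082
```

Call:
drive_tool(commands=[[[0, 0, -0.1, 0, 0, 0, 255], [0, 0, -0.3, 0, 0, 0, 255], [0, 0, -0.4, 0, 0, 0, 255], [0, 0, -0.5, 0, 0, 0, 255], [0, 0, -0.5, 0, 0, 0, 255], [0, 0, -0.6, 0, 0, 0, 255], [0, 0, -0.6, 0, 0, 0, 255], [0, 0, -0.5, 0, 0, 0, 255], [0, 0, -0.3, 0, 0, 0, 255], [0, 0, 0, 0, 0, 0, 255]]])

```text
time_s: 5.75
eef_pos: [0.5802, 0.2437, 0.4779]
eef_rot: [0.002, 0.616, 0.788, 0.002]
wrist_force: [-0.0, 0.6, -0.3]
opening: 0.086
```

Run:
```python
from w import *
o=ctrl.get_obs();print(o["eef_pos"],o["wrist_force"],o["opening"])
psi=.08;S=slotR(psi);M=np.array([.598,-.209,.0605]);B=M+.046*S[:,0];F=M-.046*S[:,0];print(B,F)
go(o,toolRslot(psi),B+.11*S[:,2],.2712)
```

```text
[0.58017936 0.24367487 0.47792035] [-0.04382678  0.58271872 -0.33744628] 0.08626234529017679
[ 0.63955682 -0.20566834  0.07994044] [ 0.55644318 -0.21233166  0.04105956]
turn [-3.08 -0.26  1.15] then shift [-9.05 -2.94 -0.21] | shift in present axes [-8.49 -4.19  1.03] tcp [ 0.479 -0.219  0.425]
```

Call:
drive_tool(commands=[[[0, 0, 0, -0.77, -0.065, 0.29, 255], [0, 0, 0, -0.77, -0.065, 0.29, 255], [0, 0, 0, -0.77, -0.065, 0.29, 255], [0, 0, 0, -0.77, -0.065, 0.29, 255], [-0.3, -0.1, 0, 0, 0, 0, 255], [-0.6, -0.2, 0, 0, 0, 0, 255], [-0.7, -0.2, 0, 0, 0, 0, 255], [-0.7, -0.2, 0, 0, 0, 0, 255], [-0.7, -0.2, 0, 0, 0, 0, 255], [-0.7, -0.2, 0, 0, 0, 0, 255]]])

```text
time_s: 6.75
eef_pos: [0.5435, 0.0534, 0.4502]
eef_rot: [0.144, 0.663, 0.718, 0.155]
wrist_force: [0.6, 0.1, -0.2]
opening: 0.082
```

Call:
drive_tool(commands=[[[-0.7, -0.25, 0, 0, 0, 0, 255], [-0.7, -0.25, 0, 0, 0, 0, 255], [-0.7, -0.25, 0, 0, 0, 0, 255], [-0.7, -0.25, 0, 0, 0, 0, 255], [-0.7, -0.25, 0, 0, 0, 0, 255], [-0.7, -0.25, 0, 0, 0, 0, 255], [-0.6, -0.2, 0, 0, 0, 0, 255], [-0.4, -0.1, -0.2, 0, 0, 0, 255], [0, 0, 0, 0, 0, 0, 255], [0, 0, 0, 0, 0, 0, 255]]])

```text
time_s: 7.75
eef_pos: [0.4785, -0.2111, 0.4226]
eef_rot: [0.144, 0.664, 0.717, 0.157]
wrist_force: [0.6, -0.0, -0.6]
opening: 0.083
```

Run:
```python
from w import *
o,c,W=wrist("w2");print(o["eef_pos"],o["wrist_force"],o["opening"])
psi=.08;S=slotR(psi);B=np.array([.6396,-.2057,.0799])
go(o,toolRslot(psi),B+.11*S[:,2],.2712)
for n in("top","side"):
    c=ctrl.camera(n);cv2.imwrite(f"pics/{n}2.png",c["pixels"][:,:,::-1]);W=cloud(c)
    np.savez(f"pics/{n}2.npz",**c)
a=cv2.imread("pics/top2.png")[120:260,330:510];b=cv2.imread("pics/side2.png")[120:320,230:430]
cv2.imwrite("pics/m2.png",np.hstack([cv2.resize(a,(450,350)),cv2.resize(b,(350,350))]))
```

```text
[ 0.47854815 -0.21107049  0.42259759] [ 0.55211797 -0.00160426 -0.62540172] 0.08346943722451648
turn [-0.05 -0.   -0.02] then shift [-0.15  0.02 -0.05] | shift in present axes [-0.15  0.02 -0.05] tcp [ 0.479 -0.219  0.425]
```

View pics/w2.png

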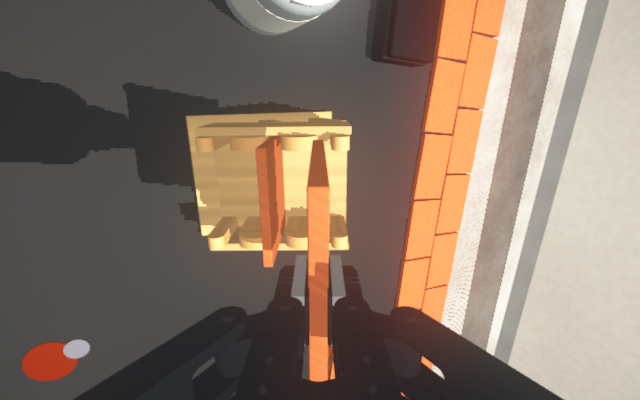

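View pics/m2.png

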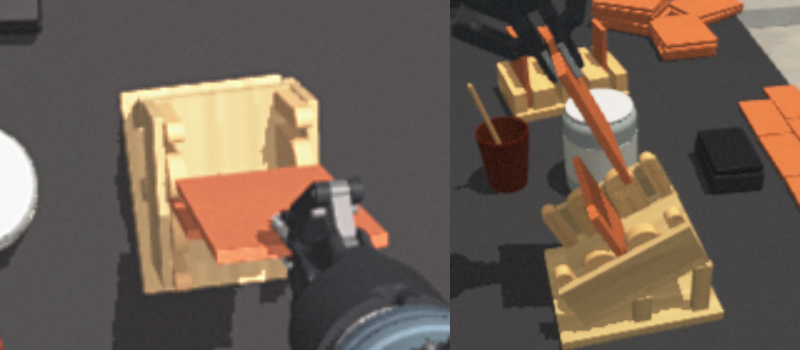

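Wrist: held tile edge-on at cols 308–330, lined up with the rearmost rail bumps. Loaded tile at cols 258–285. I'll measure both in one frame, along with the rail ends.

Run:
```python
from w import *
psi=.08;S=slotR(psi);M=np.array([.598,-.209,.0605])
o,c,W=wrist("w3");m=terra(c["pixels"]);v,u=np.mgrid[:400,:640];q=(W-M)@S
print("loaded:",fitloaded(W,m&(u>250)&(u<292)&(v>130)&(v<272)))
h=m&(u>295)&(u<345)&(v>130)&(v<380)&(q[...,0]>.02)&(q[...,2]>.0)
p=q[h];print("held x rows:")
for a in range(135,250,15):
    r=h&(v>=a)&(v<a+15)
    if r.sum(): t=q[r];print(a,"x",np.percentile(t[:,0],[3,97]).round(4),"y",np.median(t[:,1]).round(4),"z",np.median(t[:,2]).round(4))
hs=cv2.cvtColor(c["pixels"],cv2.COLOR_RGB2HSV)
# timber walls: y-extents profile of points at given heights in slot frame
for name,cc in(("wrist",c),("top",dict(np.load("pics/top0.npz")))):
    Wc=W if name=="wrist" else cloud(cc); hs=cv2.cvtColor(cc["pixels"],cv2.COLOR_RGB2HSV)
    t=(hs[...,0]>13)&(hs[...,0]<32)&(hs[...,1]>60);Q=(Wc-M)@S
    for z0,z1 in((.03,.05),(.05,.065)):
        k=t&(Q[...,2]>z0)&(Q[...,2]<z1)&(abs(Q[...,0])<.09)&(abs(Q[...,1])<.09);yy=Q[k][:,1]
        print(name,z0,len(yy),"neg",np.percentile(yy[yy<0],[2,50,97]).round(4) if (yy<0).any() else 0,"pos",np.percentile(yy[yy>0],[3,50,98]).round(4) if (yy>0).any() else 0)
    b=t&(Wc[...,2]<.025)&(Wc[...,2]>.004)&(abs(Wc[...,0]-.57)<.15)&(abs(Wc[...,1]+.21)<.12)
    b=t&(abs(Wc[...,0]-.57)<.15)&(abs(Wc[...,1]+.21)<.12)&(Wc[...,2]<.022)
    r=cv2.minAreaRect((Wc[b][:,:2]*1000).astype(np.float32));print("base",np.round(r[0],1),np.round(r[1],1),round(r[2],1))
```

```text
loaded: (np.float64(0.0521689644943525), np.float64(24.019884343186643), array([ 0.59971543, -0.24826827,  0.06051026]), np.float64(0.18151903379004908))
held x rows:
135 x [0.0406 0.0471] y 0.0603 z 0.1375
150 x [0.0408 0.0475] y 0.0602 z 0.1819
165 x [0.041  0.0478] y 0.0601 z 0.2158
180 x [0.0408 0.0479] y 0.0599 z 0.2355
195 x [0.0407 0.0472] y 0.0549 z 0.2374
210 x [0.0407 0.0552] y 0.0483 z 0.2374
225 x [0.0406 0.0546] y 0.0425 z 0.2372
240 x [0.0409 0.0483] y 0.0363 z 0.2374
wrist 0.03 2869 neg [-0.0582 -0.0396 -0.0384] pos [0.0485 0.0589 0.0632]
wrist 0.05 2486 neg [-0.0511 -0.0438 -0.0386] pos [0.0431 0.0495 0.0551]
base [ 614.2 -228.3] [197.1 212.6] 88.6
top 0.03 856 neg [-0.0598 -0.052  -0.0394] pos [0.0442 0.0578 0.0625]
top 0.05 420 neg [-0.0518 -0.0452 -0.0394] pos [0.0424 0.0491 0.0542]
base [ 601.9 -222.7] [174.9 168.1] 5.0
```

Run:
```python
from w import *
psi=.08;S=slotR(psi);M=np.array([.598,-.209,.0605])
o,c,W=wrist("w4");m=terra(c["pixels"]);v,u=np.mgrid[:400,:640];q=(W-M)@S
k=m&(abs(q[...,0])<.015)&(abs(q[...,1])<.07)&(q[...,2]>.01)&(q[...,2]<.106)&(u<300)
p=q[k];print(len(p),"y",np.percentile(p[:,1],[1,99]),"z",np.percentile(p[:,2],[1,99]))
for z0 in(.02,.04,.06,.08):
  f=p[(p[:,2]>z0)&(p[:,2]<z0+.015)]
  if len(f)>20:print(z0,len(f),"x",np.percentile(f[:,0],[5,50,95]).round(4),"slope x/y",np.polyfit(f[:,1],f[:,0],1)[0].round(3))
t=p[p[:,2]>.096];print("top",np.percentile(t[:,0],[3,50,97]).round(4),np.percentile(t[:,2],[50,97]))
```

```text
2675 y [-0.04634659  0.05182193] z [0.01236123 0.09947542]
0.02 213 x [0.0035 0.004  0.0044] slope x/y -0.012
0.04 258 x [0.0023 0.0039 0.0043] slope x/y -0.012
0.06 310 x [0.003  0.0038 0.0041] slope x/y -0.016
0.08 385 x [0.002  0.0036 0.004 ] slope x/y -0.017
top [-0.0038 -0.0002  0.0036] [0.09809319 0.09942643]
```

Call:
drive_tool(commands=[[[-0.16, 0.03, 0, 0, 0, -0.08, 255], [0, 0, 0, 0, 0, 0, 255], [0, 0, 0.2, 0, 0, 0, 255], [0, 0, 0.2, 0, 0, 0, 255], [0, 0, 0.2, 0, 0, 0, 255], [0, 0, 0.2, 0, 0, 0, 255], [0, 0, 0.15, 0, 0, 0, 255], [0, 0, 0.15, 0, 0, 0, 255], [0, 0, 0.1, 0, 0, 0, 255], [0, 0, 0, 0, 0, 0, 255]]])

```text
time_s: 9.0
eef_pos: [0.5064, -0.2166, 0.3691]
eef_rot: [0.146, 0.659, 0.721, 0.156]
wrist_force: [-0.8, 1.1, -1.5]
opening: 0.082
```

```bash
cat > held.py <<'E'
from w import *
def held(nm,x0,psi=.09):
    """held tile near slot-frame x0: centre x, y of its +y end, top z, floor gap; slot frame at M"""
    S=slotR(psi);M=np.array([.598,-.209,.0605])
    o,c,W=wrist(nm);m=terra(c["pixels"]);q=(W-M)@S
    k=m&(abs(q[...,0]-x0)<.012)&(abs(q[...,1])<.07)&(q[...,2]>.03)
    p=q[k];zt=np.percentile(p[:,2],98);t=p[p[:,2]>zt-.003];e=p[p[:,2]<zt-.008]
    print("force",o["wrist_force"].round(1),"open",round(o["opening"],3),"top z",zt.round(4),"top x",np.percentile(t[:,0],[3,97]).mean().round(4),"+y end",np.percentile(p[:,1],98).round(4))
    for a in np.arange(.04,.2,.02):
        f=e[(e[:,2]>a)&(e[:,2]<a+.02)]
        if len(f)>15: print(" z",a.round(2),"x",np.percentile(f[:,0],[4,96]).round(4))
    return o
E
python3 -c "
from held import *
o=held('w5',.0458);S=slotR(.09);go(o,toolRslot(.09),np.array([.598,-.209,.0605])+S@[.0458,.002,0],.2712)"
```

```text
force [-0.8  1.1 -1.5] open 0.082 top z 0.1828 top x 0.0483 +y end 0.0513
 z 0.04 x [0.0425 0.0543]
 z 0.06 x [0.0422 0.0487]
 z 0.08 x [0.042  0.0485]
 z 0.1 x [0.0423 0.0488]
 z 0.12 x [0.0425 0.049 ]
 z 0.14 x [0.0424 0.0493]
 z 0.16 x [0.0426 0.0505]
turn [-0.04  0.04  0.  ] then shift [ 0.03 -0.03  0.95] | shift in present axes [ 0.03 -0.02  0.95] tcp [ 0.525 -0.214  0.326]
```

Call:
drive_tool(commands=[[[0, 0, 0.12, 0, 0, 0, 255], [0, 0, 0.12, 0, 0, 0, 255], [0, 0, 0.12, 0, 0, 0, 255], [0, 0, 0.12, 0, 0, 0, 255], [0, 0, 0.12, 0, 0, 0, 255], [0, 0, 0.12, 0, 0, 0, 255], [0, 0, 0.12, 0, 0, 0, 255], [0, 0, 0.12, 0, 0, 0, 255], [0, 0, 0.04, 0, 0, 0, 255], [0, 0, 0, 0, 0, 0, 255]]])

```text
time_s: 10.05
eef_pos: [0.5274, -0.2154, 0.3248]
eef_rot: [0.147, 0.659, 0.721, 0.156]
wrist_force: [0.9, 0.4, 5.9]
opening: 0.077
```

```bash
python3 -c "
from held import *
o=held('w6',.0458)"
```

```text
force [0.9 0.4 5.9] open 0.077 top z 0.1326 top x 0.0478 +y end 0.0505
 z 0.04 x [0.043  0.0497]
 z 0.06 x [0.0431 0.0497]
 z 0.08 x [0.0431 0.0499]
 z 0.1 x [0.0432 0.0511]
 z 0.12 x [0.0432 0.0509]
```

Call:
drive_tool(commands=[[[0, 0, 0.03, 0, 0, 0, 255], [0, 0, 0.03, 0, 0, 0, 255], [0, 0, 0, 0, 0, 0, 255]]])

```text
time_s: 10.4
eef_pos: [0.5284, -0.2155, 0.3251]
eef_rot: [0.148, 0.658, 0.721, 0.156]
wrist_force: [-17.4, 3.7, 28.1]
opening: 0.086
```

Call:
drive_tool(commands=[[[0, 0, -0.06, 0, 0, 0, 255], [0, 0, 0, 0, 0, 0, 180], [0, 0, 0, 0, 0, 0, 180], [0, 0, 0, 0, 0, 0, 180], [0, 0, 0, 0, 0, 0, 180]]])

```text
time_s: 10.9
eef_pos: [0.5268, -0.2149, 0.3234]
eef_rot: [0.146, 0.659, 0.721, 0.156]
wrist_force: [-0.1, -0.4, 1.3]
opening: 0.295
```

```bash
python3 -c "
from held import *
o=held('w7',.0458)"
```

```text
force [-0.1 -0.4  1.3] open 0.295 top z 0.1295 top x 0.0453 +y end 0.0502
 z 0.04 x [0.043  0.0517]
 z 0.06 x [0.0428 0.0494]
 z 0.08 x [0.0426 0.0567]
 z 0.1 x [0.0424 0.0575]
 z 0.12 x [0.0421 0.0504]
```

Call:
drive_tool(commands=[[[0, 0, -0.1, 0, 0, 0, 180], [0, 0, -0.3, 0, 0, 0, 180], [0, 0, -0.5, 0, 0, 0, 180], [0, 0, -0.5, 0, 0, 0, 180], [0, 0, -0.5, 0, 0, 0, 180], [0, 0, -0.5, 0, 0, 0, 180], [0, 0, -0.2, 0, 0, 0, 150], [0, 0, 0, 0, 0, 0, 150]]])

```text
time_s: 11.75
eef_pos: [0.4728, -0.2195, 0.444]
eef_rot: [0.148, 0.659, 0.721, 0.156]
wrist_force: [0.4, -0.3, -0.6]
opening: 0.413
```

```bash
python3 -c "
from w import *
o=ctrl.get_obs();print(o['eef_pos'])
go(o,toolRdown(.2445),np.array([.4905,.225,.25]))"
```

```text
[ 0.47275239 -0.21952014  0.44402881]
turn [ 3.09  0.3  -1.09] then shift [8.54 2.5  0.78] | shift in present axes [8.83 0.73 1.12] tcp [0.49  0.225 0.405]
```

Call:
drive_tool(commands=[[[0, 0, 0, 0.77, 0.075, -0.27, 150], [0, 0, 0, 0.77, 0.075, -0.27, 150], [0, 0, 0, 0.77, 0.075, -0.27, 150], [0, 0, 0, 0.77, 0.075, -0.27, 150], [0.5, 0.15, 0, 0, 0, 0, 150], [0.8, 0.25, 0, 0, 0, 0, 150], [0.8, 0.25, 0, 0, 0, 0, 150], [0.8, 0.25, 0, 0, 0, 0, 150], [0.8, 0.25, 0, 0, 0, 0, 150], [0.8, 0.25, 0, 0, 0, 0, 150]]])

```text
time_s: 12.75
eef_pos: [0.4864, 0.0179, 0.4414]
eef_rot: [-0.002, 0.616, 0.788, 0.001]
wrist_force: [1.1, 1.1, -0.3]
opening: 0.417
```

Call:
drive_tool(commands=[[[0.8, 0.25, 0.1, 0, 0, 0, 150], [0.8, 0.25, 0.2, 0, 0, 0, 150], [0.8, 0.25, 0.2, 0, 0, 0, 150], [0.8, 0.25, 0.2, 0, 0, 0, 150], [0.6, 0.1, 0.1, 0, 0, 0, 150], [0, 0, 0, 0, 0, 0, 150]]])

```text
time_s: 13.35
eef_pos: [0.4931, 0.2171, 0.4007]
eef_rot: [-0.003, 0.614, 0.789, -0.0]
wrist_force: [0.6, -0.6, -0.5]
opening: 0.413
```

```bash
python3 -c "
from w import *
o,c,W=wrist('w8')
m=terra(c['pixels'])&(W[...,2]>.1)&(W[...,2]<.16)&(W[...,1]>.1)
k,l=cv2.connectedComponents(m.astype(np.uint8))
for i in range(1,k):
    p=W[l==i]
    if len(p)<150: continue
    zt=np.percentile(p[:,2],97);e=p[p[:,2]>zt-.004];r=cv2.minAreaRect((e[:,:2]*1000).astype(np.float32))
    print(i,len(p),zt.round(4),np.round(r[0],1),np.round(r[1],1),round(r[2],1))
go(o,toolRdown(.2445),np.array([.4905,.2245,.1]))"
```

```text
1 1149 0.116 [490.4 226.4] [  7.2 100. ] 14.1
2 642 0.116 [533.4 241.3] [ 7.8 49.3] 14.0
3 1151 0.1158 [624.1 257.5] [ 9.6 50.2] 14.0
turn [-0.03 -0.03  0.02] then shift [ 0.16 -0.01  2.91] | shift in present axes [ 0.14 -0.    2.91] tcp [0.49  0.224 0.255]
```

Call:
drive_tool(commands=[[[0.19, 0, 0.3, -0.03, -0.03, 0, 150], [0, 0, 0.5, 0, 0, 0, 150], [0, 0, 0.5, 0, 0, 0, 150], [0, 0, 0.5, 0, 0, 0, 150], [0, 0, 0.5, 0, 0, 0, 150], [0, 0, 0.4, 0, 0, 0, 150], [0, 0, 0.2, 0, 0, 0, 150], [0, 0, 0, 0, 0, 0, 150], [0, 0, 0, 0, 0, 0, 255], [0, 0, 0, 0, 0, 0, 255]]])

```text
time_s: 14.4
eef_pos: [0.4931, 0.2229, 0.26]
eef_rot: [0.002, 0.616, 0.788, 0.002]
wrist_force: [-9.8, -3.5, 14.1]
opening: 0.083
```

Call:
drive_tool(commands=[[[0, 0, 0, 0, 0, 0, 255], [0, 0, 0, 0, 0, 0, 255], [0, 0, 0, 0, 0, 0, 255], [0, 0, 0, 0, 0, 0, 255]]])

```text
time_s: 14.8
eef_pos: [0.4927, 0.223, 0.26]
eef_rot: [0.002, 0.616, 0.788, 0.001]
wrist_force: [-3.9, -1.4, 6.5]
opening: 0.081
```

Call:
drive_tool(commands=[[[0, 0, -0.1, 0, 0, 0, 255], [0, 0, -0.3, 0, 0, 0, 255], [0, 0, -0.4, 0, 0, 0, 255], [0, 0, -0.5, 0, 0, 0, 255], [0, 0, -0.5, 0, 0, 0, 255], [0, 0, -0.6, 0, 0, 0, 255], [0, 0, -0.6, 0, 0, 0, 255], [0, 0, -0.5, 0, 0, 0, 255], [0, 0, -0.3, 0, 0, 0, 255], [0, 0, 0, 0, 0, 0, 255]]])

```text
time_s: 15.8
eef_pos: [0.4921, 0.2233, 0.4513]
eef_rot: [0.003, 0.616, 0.788, 0.003]
wrist_force: [0.2, 0.0, -1.5]
opening: 0.084
```

```bash
python3 -c "
from w import *
o=ctrl.get_obs();print(o['eef_pos'],o['opening'])
S=slotR(.09);go(o,toolRslot(.09),np.array([.598,-.209,.0605])+S@[-.0462,.002,.115],.245)"
```

```text
[0.49210869 0.22325478 0.45132051] 0.0838271411554708
turn [-3.05 -0.24  1.08] then shift [-8.76 -3.02  0.45] | shift in present axes [-8.27 -3.87  1.65] tcp [ 0.405 -0.224  0.367]
```

Call:
drive_tool(commands=[[[0, 0, -0.3, -0.76, -0.06, 0.27, 255], [0, 0, -0.3, -0.76, -0.06, 0.27, 255], [0, 0, 0, -0.76, -0.06, 0.27, 255], [0, 0, 0, -0.77, -0.06, 0.27, 255], [-0.3, -0.1, 0, 0, 0, 0, 255], [-0.6, -0.2, 0, 0, 0, 0, 255], [-0.7, -0.2, 0, 0, 0, 0, 255], [-0.7, -0.2, 0, 0, 0, 0, 255], [-0.7, -0.2, 0, 0, 0, 0, 255], [-0.7, -0.2, 0, 0, 0, 0, 255]]])

```text
time_s: 16.8
eef_pos: [0.4559, 0.033, 0.4537]
eef_rot: [0.144, 0.659, 0.721, 0.157]
wrist_force: [1.4, -0.6, -2.2]
opening: 0.082
```

Call:
drive_tool(commands=[[[-0.7, -0.25, 0, 0, 0, 0, 255], [-0.7, -0.25, 0, 0, 0, 0, 255], [-0.7, -0.25, 0, 0, 0, 0, 255], [-0.7, -0.25, 0, 0, 0, 0, 255], [-0.7, -0.25, 0, 0, 0, 0, 255], [-0.6, -0.25, 0, 0, 0, 0, 255], [-0.6, -0.25, 0, 0, 0, 0, 255], [-0.3, -0.15, 0, 0, 0, 0, 255], [0, 0, 0, 0, 0, 0, 255], [0, 0, 0, 0, 0, 0, 255]]])

```text
time_s: 17.8
eef_pos: [0.3929, -0.2225, 0.4151]
eef_rot: [0.143, 0.66, 0.721, 0.158]
wrist_force: [-0.1, 0.0, -0.8]
opening: 0.082
```

```bash
python3 -c "
from held import *
o=held('w9',-.046)
S=slotR(.09);go(o,toolRslot(.09),np.array([.598,-.209,.0605])+S@[-.0462,.002,.075],.245)"
```

```text
force [-0.1  0.  -0.8] open 0.082 top z 0.2719 top x -0.0366 +y end 0.0593
 z 0.16 x [-0.0418 -0.0357]
 z 0.18 x [-0.0418 -0.0352]
turn [-0.05 -0.   -0.01] then shift [-0.06 -0.2   1.76] | shift in present axes [-0.06 -0.19  1.77] tcp [ 0.421 -0.223  0.331]
```

View pics/w9.png

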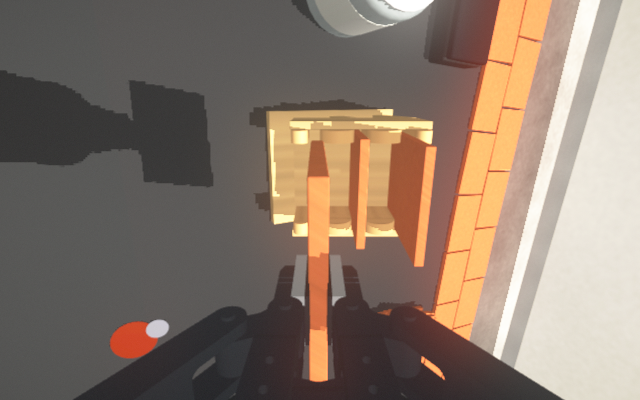

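Wrist: held square tile at cols 308–328, over the front slot opening. Loaded tile at col 362, tall tile in the back slot at 395–435. I'll shift about 8 mm forward and 7 mm sideways, then lower to above the mouth.

Call:
drive_tool(commands=[[[-0.14, -0.17, 0, 0, 0, 0, 255], [0, 0, 0.3, 0, 0, 0, 255], [0, 0, 0.4, 0, 0, 0, 255], [0, 0, 0.4, 0, 0, 0, 255], [0, 0, 0.4, 0, 0, 0, 255], [0, 0, 0.3, 0, 0, 0, 255], [0, 0, 0.2, 0, 0, 0, 255], [0, 0, 0, 0, 0, 0, 255], [0, 0, 0, 0, 0, 0, 255]]])

```text
time_s: 18.75
eef_pos: [0.4279, -0.2267, 0.3224]
eef_rot: [0.145, 0.659, 0.721, 0.157]
wrist_force: [0.5, -0.3, -1.3]
opening: 0.084
```

```bash
python3 -c "
from held import *
o=held('w10',-.046)
S=slotR(.09);go(o,toolRslot(.09),np.array([.598,-.209,.0605])+S@[-.0462,.002,0],.245)"
```

```text
force [ 0.5 -0.3 -1.3] open 0.084 top z 0.1734 top x -0.0443 +y end 0.0517
 z 0.06 x [-0.0495 -0.0435]
 z 0.08 x [-0.0497 -0.043 ]
 z 0.1 x [-0.0495 -0.0427]
 z 0.12 x [-0.0493 -0.0424]
 z 0.14 x [-0.0493 -0.041 ]
 z 0.16 x [-0.0492 -0.0421]
turn [-0.04  0.01  0.01] then shift [ 0.09 -0.04  1.29] | shift in present axes [ 0.09 -0.03  1.29] tcp [ 0.453 -0.22   0.263]
```

Call:
drive_tool(commands=[[[0, 0, 0.12, 0, 0, 0, 255], [0, 0, 0.13, 0, 0, 0, 255], [0, 0, 0.13, 0, 0, 0, 255], [0, 0, 0.13, 0, 0, 0, 255], [0, 0, 0.13, 0, 0, 0, 255], [0, 0, 0.13, 0, 0, 0, 255], [0, 0, 0.13, 0, 0, 0, 255], [0, 0, 0.13, 0, 0, 0, 255], [0, 0, 0.12, 0, 0, 0, 255], [0, 0, 0, 0, 0, 0, 255]]])

```text
time_s: 19.8
eef_pos: [0.4523, -0.2247, 0.2693]
eef_rot: [0.145, 0.659, 0.721, 0.158]
wrist_force: [8.5, -0.1, -0.6]
opening: 0.082
```

```bash
python3 -c "
from held import *
o=held('w11',-.046)"
```

```text
force [ 8.5 -0.1 -0.6] open 0.082 top z 0.115 top x -0.0444 +y end 0.0513
 z 0.04 x [-0.0489 -0.0421]
 z 0.06 x [-0.0489 -0.0421]
 z 0.08 x [-0.0489 -0.0411]
 z 0.1 x [-0.0493 -0.0422]
```

Call:
drive_tool(commands=[[[0, 0.02, 0.04, 0, 0, 0, 255], [0, 0, 0.06, 0, 0, 0, 255], [0, 0, 0.06, 0, 0, 0, 255], [0, 0, 0.06, 0, 0, 0, 255], [0, 0, 0.05, 0, 0, 0, 255], [0, 0, 0, 0, 0, 0, 255]]])

```text
time_s: 20.45
eef_pos: [0.4579, -0.2246, 0.262]
eef_rot: [0.145, 0.657, 0.723, 0.157]
wrist_force: [-37.7, 9.8, 56.6]
opening: 0.078
```

Call:
drive_tool(commands=[[[0, 0, 0.03, 0, 0, 0, 255], [0, 0, 0.03, 0, 0, 0, 255], [0, 0, 0, 0, 0, 0, 255]]])

```text
time_s: 20.75
eef_pos: [0.459, -0.2251, 0.2603]
eef_rot: [0.146, 0.657, 0.723, 0.157]
wrist_force: [-48.2, 8.6, 67.0]
opening: 0.086
```

```bash
python3 -c "
from held import *
o=held('w12',-.046)"
```

```text
force [-48.2   8.6  67. ] open 0.086 top z 0.1038 top x -0.0424 +y end 0.0514
 z 0.04 x [-0.048 -0.041]
 z 0.06 x [-0.0474 -0.0386]
 z 0.08 x [-0.0477 -0.0389]
```

Call:
drive_tool(commands=[[[0, 0, -0.06, 0, 0, 0, 255], [0, 0, -0.06, 0, 0, 0, 255], [0, 0, -0.04, 0, 0, 0, 255], [0, 0, 0, 0, 0, 0, 255]]])

```text
time_s: 21.2
eef_pos: [0.4562, -0.2242, 0.2622]
eef_rot: [0.144, 0.659, 0.721, 0.157]
wrist_force: [2.0, -0.1, 1.3]
opening: 0.08
```

```bash
python3 -c "
from held import *
o=held('w13',-.046);print(o['eef_pos'])"
```

```text
force [ 2.  -0.1  1.3] open 0.08 top z 0.1068 top x -0.0441 +y end 0.0528
 z 0.04 x [-0.0488 -0.0419]
 z 0.06 x [-0.0487 -0.0418]
 z 0.08 x [-0.0486 -0.0408]
[ 0.45618204 -0.22419707  0.2622499 ]
```

Run:
```python
from w import *
S=slotR(.09);M=np.array([.598,-.209,.0605])
for n in("top","side"):
    c=ctrl.camera(n);cv2.imwrite(f"pics/{n}3.png",c["pixels"][:,:,::-1])
    q=(cloud(c)-M)@S;m=terra(c["pixels"])
    for x0 in(-.046,0,.046):
        p=q[m&(abs(q[...,0]-x0)<.012)&(abs(q[...,1])<.07)&(q[...,2]>.03)&(q[...,2]<.14)]
        if len(p)<30:continue
        zt=[np.percentile(p[abs(p[:,1]-y)<.006][:,2],97).round(4) if (abs(p[:,1]-y)<.006).sum()>5 else None for y in(-.04,-.03,-.02,.02,.03,.04)]
        print(n,x0,len(p),"ztop by y",zt,"yends",np.percentile(p[:,1],[1,99]).round(4),"x",np.percentile(p[:,0],[5,95]).round(4))
b=cv2.imread("pics/side3.png")[150:320,240:420];a=cv2.imread("pics/w13.png")
cv2.imwrite("pics/m3.png",np.hstack([cv2.resize(a[100:380,180:480],(375,350),interpolation=cv2.INTER_CUBIC),cv2.resize(b,(370,350),interpolation=cv2.INTER_CUBIC)]))
```

```text
top -0.046 632 ztop by y [np.float64(0.103), np.float64(0.101), None, np.float64(0.1023), np.float64(0.1028), np.float64(0.103)] yends [-0.0465  0.0523] x [-0.0475 -0.0406]
top 0 974 ztop by y [np.float64(0.0999), np.float64(0.1001), np.float64(0.1003), np.float64(0.1), np.float64(0.1003), np.float64(0.1001)] yends [-0.0471  0.0513] x [-0.0025  0.0048]
top 0.046 1354 ztop by y [np.float64(0.1296), np.float64(0.1298), np.float64(0.1299), np.float64(0.1298), np.float64(0.1301), np.float64(0.1299)] yends [-0.0488  0.0495] x [0.0432 0.0505]
side -0.046 465 ztop by y [np.float64(0.1008), np.float64(0.1009), np.float64(0.1008), np.float64(0.0453), np.float64(0.0421), None] yends [-0.0471  0.0343] x [-0.047  -0.0401]
side 0 590 ztop by y [np.float64(0.0983), np.float64(0.0986), np.float64(0.0984), np.float64(0.0986), np.float64(0.098), np.float64(0.0985)] yends [-0.0481  0.049 ] x [-0.002   0.0053]
side 0.046 593 ztop by y [np.float64(0.1287), np.float64(0.1287), np.float64(0.1285), np.float64(0.1284), np.float64(0.1285), np.float64(0.1282)] yends [-0.05    0.0456] x [0.0436 0.0512]
```

View pics/m3.png

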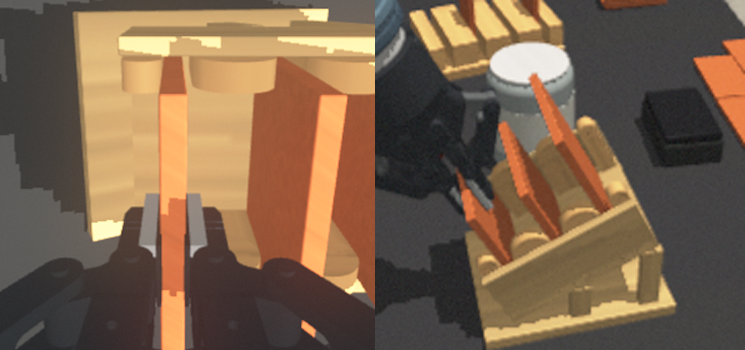

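Side crop: the square tile is in the front slot, level and parallel to the other two. Both fixed cameras put it about 2.5 mm above the seated reference, so it was on the floor when I pressed and the wrist z reads high. I'll lower slightly and release.

Call:
drive_tool(commands=[[[0, 0, 0.05, 0, 0, 0, 255], [0, 0, 0, 0, 0, 0, 255], [0, 0, 0, 0, 0, 0, 180], [0, 0, 0, 0, 0, 0, 180], [0, 0, 0, 0, 0, 0, 180], [0, 0, 0, 0, 0, 0, 180]]])

```text
time_s: 21.95
eef_pos: [0.457, -0.2241, 0.2599]
eef_rot: [0.144, 0.659, 0.721, 0.157]
wrist_force: [0.2, -0.4, -0.2]
opening: 0.291
```

Call:
drive_tool(commands=[[[0, 0, -0.1, 0, 0, 0, 180], [0, 0, -0.3, 0, 0, 0, 180], [0, 0, -0.5, 0, 0, 0, 180], [0, 0, -0.5, 0, 0, 0, 180], [0, 0, -0.5, 0, 0, 0, 180], [0, 0, -0.5, 0, 0, 0, 180], [0, 0, -0.2, 0, 0, 0, 180], [0, 0, 0, 0, 0, 0, 180], [0, 0, 0, 0, 0, 0, 180]]])

```text
time_s: 22.85
eef_pos: [0.403, -0.2288, 0.3777]
eef_rot: [0.144, 0.659, 0.721, 0.157]
wrist_force: [0.4, 0.2, -0.0]
opening: 0.291
```

```bash
cat > chk.py <<'E'
from w import *
S=slotR(.09);M=np.array([.598,-.209,.0605]);o=ctrl.get_obs();print(o["eef_pos"],o["wrist_force"],o["opening"])
for n in("top","side"):
    c=ctrl.camera(n);cv2.imwrite(f"pics/{n}4.png",c["pixels"][:,:,::-1])
    W=cloud(c);q=(W-M)@S;m=terra(c["pixels"])
    for x0 in(-.046,0,.046):
        p=q[m&(abs(q[...,0]-x0)<.012)&(abs(q[...,1])<.07)&(q[...,2]>.03)&(q[...,2]<.14)]
        zt=[np.percentile(p[abs(p[:,1]-y)<.006][:,2],97).round(4) if (abs(p[:,1]-y)<.006).sum()>5 else None for y in(-.04,-.02,.02,.04)]
        print(n,x0,len(p),"ztop",*zt,"yends",np.percentile(p[:,1],[1,99]).round(4),"x",np.percentile(p[:,0],[5,95]).round(4))
    k,l=cv2.connectedComponents((m&(W[...,2]>.06)&(W[...,2]<.2)&(W[...,0]>.3)&(abs(W[...,1]-.24)<.12)).astype(np.uint8))
    for i in range(1,k):
        p=W[l==i]
        if len(p)>60:zt=np.percentile(p[:,2],98);print(" rack",zt.round(4),p[p[:,2]>zt-.008].mean(0).round(4))
E
python3 chk.py
```

```text
[ 0.40302792 -0.22877401  0.37769372] [ 0.36180731  0.17226644 -0.00772341] 0.2908953503129087
top -0.046 1040 ztop 0.1001 0.1 0.0997 0.1003 yends [-0.0459  0.0524] x [-0.0479 -0.041 ]
top 0 975 ztop 0.1002 0.1005 0.1004 0.0998 yends [-0.0471  0.0514] x [-0.0023  0.0047]
top 0.046 1357 ztop 0.1299 0.1291 0.1302 0.1302 yends [-0.0484  0.0495] x [0.0435 0.0505]
 rack 0.1168 [0.6224 0.2537 0.1135]
 rack 0.116 [0.5325 0.2359 0.1138]
side -0.046 729 ztop 0.0984 0.0986 0.0985 0.0986 yends [-0.0469  0.0509] x [-0.0474 -0.0405]
side 0 588 ztop 0.0985 0.0987 0.0987 0.0988 yends [-0.048   0.0489] x [-0.002   0.0053]
side 0.046 596 ztop 0.1287 0.1283 0.1286 0.1287 yends [-0.0498  0.0456] x [0.0435 0.0512]
 rack 0.1155 [0.625  0.252  0.1128]
 rack 0.1155 [0.5347 0.2367 0.113 ]
```

```bash
python3 -c "
from bench import ctrl
print(ctrl.hand_in())"
```

```text
the job is handed in; nothing more can be done
None
```

I moved the tall tile into the carrier's back slot and the square tile into the front slot. The job is handed in, at about 23 s on the robot's clock.

**Final checks, from the top and side cameras:**
- **Seating:** the top edges of both placed tiles are at the seated height, within about 1 mm. The square tile matches the loaded tile's height, and the tall one is 30 mm higher, as it should be.
- **Position:** both are within about 2 mm across their slots. Along the slots they are within 1–3 mm of the loaded tile and the rails.
- **Other tiles:** the half tiles and the loaded tile are where they were, within the 1–2 mm measuring noise.
- **Gripper:** it was clear of everything, with the wrist force near zero.
- **Not measured:** I didn't measure the paint tin, cup or sanding block at the end. The planned path kept clear of them.

**Disagreements:**
- **Wrist camera:** before release it showed the square tile about 7 mm above the floor, while the fixed cameras showed about 2.5 mm. I went by the fixed cameras, and the tile settled fully after release.
- **Pressing force:** while pressing the square tile down, the wrist force briefly reached about 83 N, under the 120 N limit but more than I intended.

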